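# Zero a burr grinder by feel and close its throat

### The job

The coffee grinder has just been cleaned and its grind setting is lost. With the orange knob down in its throat, find the zero: turn it clockwise until you feel the burrs meet and no further (do not force them), then back it off anticlockwise a quarter turn from that point. Then put the black lid back on the throat, fully home, without leaning on the grinder or disturbing the cup and the other things around it.

Things in the scene. Friction and masses are not known exactly. Their poses are not given: they have to be found in the camera images.
- grinder: Fixed coffee grinder, hopper off, 182 x 114 x 170 mm: dark base 18 mm high, dark column at the back (154 mm high), in front a round aluminium head, 114 mm diameter, with the throat in its top. Origin on the worktop under the throat's axis, z up, spout to -x, column to +x. Black ticks on the rim every 15 degrees (long ones every 90) only help judge angles; none is the zero.
- throat_rim (a point): Centre of the throat's mouth, level with the flat top rim, 170 mm above the worktop; axes as the grinder's. The throat is a straight round well of 78 mm diameter, 38 mm deep to its steel floor, its wall 18 mm thick.
- knob_grip (a point): Centre of the grip bar of the orange knob, on the throat's axis, 22.5 mm below the rim. Bar 38 mm long (x), 14 wide (y), 27 high (z), top 9 mm below the rim; it stands on a grey skirt, 47 mm diameter, top 35 mm below the rim. x points to the bar's end with the white stripe, z up. Turns about z with a steady drag of 0.06 N m and stays where left; clockwise from above closes the burrs.
- burr_gap (a joint): Gap between the burrs, hidden in the head, in m: 0 where they just meet, never less. The knob's thread moves it 1 mm a turn, so this reading (error 2 mm) is far too coarse: go by feel. The burrs meet 0.3 to 1.4 rad clockwise of the start, nobody knows where; turned on, the resistance climbs 1 N m per rad on top of the drag. Anticlockwise the knob is free for over half a turn from there.
- burr_squeeze (a joint): Elastic give of the burr carrier in m, hidden: about 0 while the burrs are apart, negative while they are pressed together, 0.16 mm per rad (or N m) that the knob is forced past the meeting point; the burrs are harmed at 0.065 mm (0.4 N m, 23 degrees). This reading too (error 2 mm) is far too coarse.
- lid_grip (a point): Centre of the grip bar of the loose black lid (70 g), right way up on the worktop. Bar 42 mm long (x), 14 wide (y), 26 high (z), top 35.5 mm above the lid's underside. Below it a round flange, 90 mm diameter, 4 mm thick, its top 12.5 mm below this point; below that a plug, 75 mm diameter, 6 mm deep, chamfered 2.5 mm, that enters the throat. Any yaw will do.
- lid_flange (a point): Centre of the underside of the lid's flange, 16.5 mm below lid_grip; axes as the lid's. With the lid fully home it coincides with throat_rim.
- cup: Small cream cup, 52 mm diameter, 60 mm high, on the grinder's base under the spout; origin at the centre of its underside. Leave it.
- honey_jar: Honey jar with a black cap, 60 mm diameter, 90 mm high; origin at the centre of its underside. Leave it.
- sugar_tin: Terracotta-coloured square tin with a knobbed lid, 70 x 70 x 110 mm high; origin at the centre of its underside. Leave it.
Things that resemble listed ones, but are neither listed nor needed, are in the scene too. What is shaped like the part that bears lid_grip but yellow is not meant.

How it is judged:
By the outcome, as a careful person would: the job done as asked, in the order asked, and still so for the second after the job is handed in, with the robot touching nothing.
It also fails if it takes over 72 s, if anything falls off the work surface, if the arm or the gripper's body presses on something with over 40 N, if the wrist force passes 120 N, or if a joint passes its speed limit or range.

### The arm

A 7-joint arm with a two-finger parallel gripper is mounted at the origin on the work surface; the furniture and walls round the work are solid. World frame = base frame: x ahead of the robot, y to its left, z up, the work surface at z = 0. Lengths are in m, angles in rad, forces in N, time in s.
With the tool pointing down it reaches from about 0.425 to 1.025 m from the base axis. Payload 9.4 kg.
Tool frame: the origin (TCP) lies midway between the tips of the shut fingers; the grasp point (between the pads) lies 19 mm behind it; x points along the fingers, y is the direction in which the jaws open and shut, and the axes are right-handed (so a half turn about x gives the same grasp; the last joint's range is limited). The gripper opens to 85 mm and grips with 20 to 120 N. Pads are 22 mm wide; open, the fingers measure 114 mm over their backs; the gripper's body (76 mm by 85 mm) begins 54 mm behind the grasp point. The pads swing forward as they close: fully open they stand 13 mm farther back than shut.
Start: joints at [1.238, 0.599, -0.003, 1.599, 0.002, 0.943, -0.08], TCP at [0.183, -0.701, 0.231] pointing down, gripper open.
Joint ranges: [-2.57, 2.57], [-0.35, 1.97], [-1.29, 1.29], [0.11, 2.56], [-1.05, 4.19], [0.11, 1.86], [-2.63, 2.63]. Speed limits (rad/s): [2.22, 2.22, 3.01, 3.01, 3.14, 3.14, 3.14].

### API

Orientations are given as a unit quaternion [w, x, y, z].
In Python, from station import arm gives the robot as it stands.
- The arm moves only by the tool apply_moves, never from a script. Its argument "targets" is a list of rows, each a list of 2 entries, a list of its own where there are three numbers: the shift along the tool's x, y, z in m, then the turn, a rotation vector about the tool's x, y, z in degrees. In form: [[[tx, ty, tz], [ax, ay, az]], ...]. A call has 1 to 12 rows; each row shifts and turns the commanded pose from where the row before left it, along the tool's axes as they then stand; what a row does not reach is not made up. A row lasts 1/10 s, in which the tool goes at most 50 mm and 8.59 degrees, less where a joint would pass 70% of its speed; a pose out of reach is approached as far as the arm can. A call with a gripper value outside its range is refused whole. "claw" is the gripper command: -1 is shut, 1 is fully open, values between are in proportion, set as the call begins (left out, the last holds). The fingers move at their own pace and stop on an object; "force" is the grip in N (left out, the last holds). Time passes only in rows, so rows that do not move let the fingers close. It gives the time, the measured TCP pose, the force and the opening at its end, in the units of the state.
- arm.observe(): the state, without advancing time (a new reading comes with each control period).
- arm.camera(name): name is "side" or "top"; returns (picture, depth): 400x640x3 uint8, blue, green, red; 400x640 float32, m along the optical axis (not along the pixel's ray), 0 where there is no reading.
- arm.calibration(name): a dict with "K" (3x3 intrinsics, pixels), "world_from_camera" (4x4, takes a point from camera to world coordinates). Camera axes: x right, y up, looking along -z (the intrinsics and any distortion apply to the point x, -y, -z); pixel columns grow to the right and rows downward; lengths in m; the calibration is good to about 2 mm. A picture is of the moment at which its call begins. calibration takes no time and is no camera call.
- arm.job_done(): hands the job in, once; it reports no verdict.
Trained networks look in the newest picture that a camera, given by its name, has taken for a name from the list of things; names that differ only in an ending like _2 or _b are one class to them, and where a whole thing is asked for, a point or a joint stands for the part that bears it (a point fixed in the world has none). Each returns a list of dicts, best first, with "conf" (0 to 1); they miss things now and then, are a little off and sometimes report something else, mostly with a low value. They report only what shows in the picture. A call takes as long as a camera call. They do not tell look-alikes from the thing itself.
- arm.find_in(camera, name): "location" ([column, row] in pixels, amid what is visible of it).
- arm.cut_out(camera, name): "mask" (400x640 bool, what is visible of it) and "location" ([column, row] in pixels, amid what is visible of it).
The state is a dict: "time_s": time; "joints": joint angles; "qvel": joint speeds; "effort": joint torques, N m; "ee_pos": TCP position; "tcp_rot": TCP orientation; "force": force on the tool from outside, world axes, zero at the start; "moment": the same for the moment, N m; "grip_width": finger opening in m.
Only numpy, scipy, OpenCV 4.12 (cv2) and the standard library are available. Lean on these libraries where they do the work, as an engineer would, in place of code of your own. Each camera call takes 0.05 s, during which the arm holds its last target.

## Working session

There is one attempt and no reset: what is moved stays moved. The work goes in short steps, Python scripts to look and compute and a tool call to move; the robot and the scene stay as the last step left them, time stands still between calls to the robot, and variables do not carry over. Pictures are saved under pics/ and viewed, and the job is handed in when it is done.

Besides the shell and the picture viewer there is one more tool, called after "Call:" as name(argument=value, ...), one argument or row to a line, values as JSON. apply_moves: Moves the arm, as the interface text tells. Its arguments: {"type":"object","properties":{"targets":{"type":"array","items":{"type":"array"}},"claw":{"type":"number"},"force":{"type":"number"}},"required":["targets"]}

```bash
ls; mkdir -p pics; python3 - <<'E'
from station import arm
import cv2,numpy as np
print(arm.observe())
for n in("side","top"):
    p,d=arm.camera(n); cv2.imwrite(f"pics/{n}0.png",p); np.save(f"{n}0.npy",d)
    print(arm.calibration(n))
    for o in("grinder","knob_grip","lid_grip","cup","honey_jar","sugar_tin"):
        print(n,o,[(round(r["conf"],2),np.round(r["location"])) for r in arm.find_in(n,o)])
E
```

```text
pics
{'time_s': 0.0, 'joints': array([ 1.23830295,  0.60014723, -0.00251612,  1.6001558 ,  0.00177804,
        0.94290492, -0.07981834]), 'qvel': array([-1.32736623e-04, -1.62049597e-03, -4.39242201e-05,  6.84606729e-04,
        1.02012299e-03, -4.38546452e-04,  1.32365018e-04]), 'effort': array([ 1.88017098e-04, -7.76461244e+01,  1.56474441e+00, -2.58008230e+01,
        1.23503659e-02,  9.14960954e-03, -2.94997903e-05]), 'ee_pos': array([ 0.18328218, -0.70094412,  0.23039212]), 'tcp_rot': array([-0.08963508, -0.70120772, -0.09074882,  0.70145416]), 'force': array([-0.89000794, -0.28690658, -0.82260122]), 'moment': array([ 0.02637085, -0.07614916, -0.01152069]), 'grip_width': 0.08542123743876777}
{'K': array([[389.30145216,   0.        , 323.16898953],
       [  0.        , 389.30145216, 194.27799795],
       [  0.        ,   0.        ,   1.        ]]), 'world_from_camera': array([[-0.86280226,  0.23427163, -0.44798334, -0.07088355],
       [-0.50553842, -0.39670355,  0.76619658,  0.68200725],
       [ 0.00178154,  0.88754893,  0.46071002,  0.63360894],
       [ 0.        ,  0.     
[... 310 characters left out ...]
de sugar_tin [(0.66, array([378., 207.]))]
{'K': array([[481.67922448,   0.        , 324.83075609],
       [  0.        , 481.67922448, 201.27667667],
       [  0.        ,   0.        ,   1.        ]]), 'world_from_camera': array([[ 0.02560029,  0.99433224, -0.10318924,  0.22740016],
       [-0.99965221,  0.02611683,  0.0036576 , -0.14455551],
       [ 0.00633184,  0.10305972,  0.99465502,  1.674674  ],
       [ 0.        ,  0.        ,  0.        ,  1.        ]])}
top grinder [(0.88, array([233., 176.]))]
top knob_grip []
top lid_grip [(0.93, array([335., 176.])), (0.77, array([425., 178.]))]
top cup []
top honey_jar [(0.53, array([390., 200.]))]
top sugar_tin [(0.94, array([370., 226.]))]
```

View pics/side0.png

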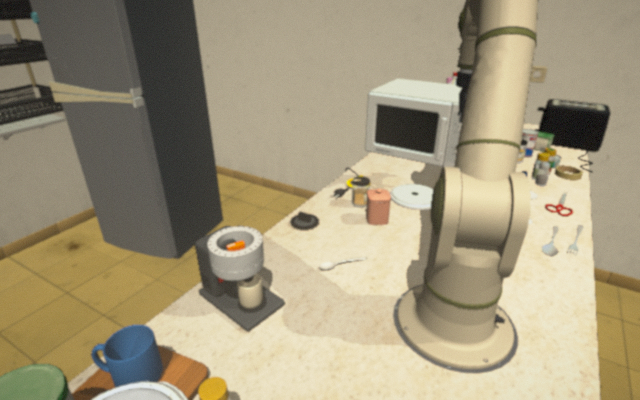

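View pics/top0.png

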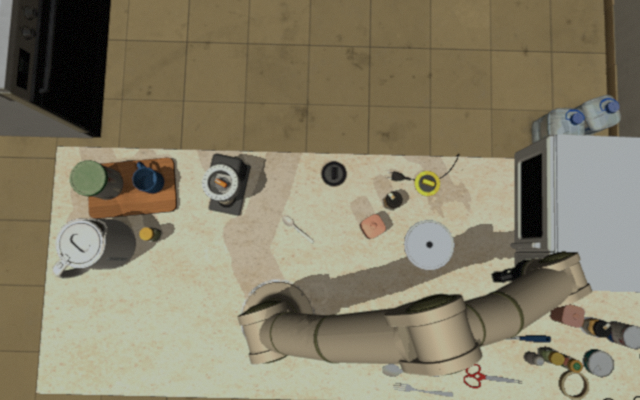

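```bash
python3 - <<'E'
import cv2
p=cv2.imread("pics/top0.png")
cv2.imwrite("pics/topc1.png",cv2.resize(p[120:240,180:300],None,fx=5,fy=5,interpolation=cv2.INTER_CUBIC))
cv2.imwrite("pics/topc2.png",cv2.resize(p[130:250,300:450],None,fx=5,fy=5,interpolation=cv2.INTER_CUBIC))
p=cv2.imread("pics/side0.png")
cv2.imwrite("pics/sidec1.png",cv2.resize(p[150:340,170:420],None,fx=3,fy=3,interpolation=cv2.INTER_CUBIC))
E
```

```text
(no output)
```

View pics/topc1.png

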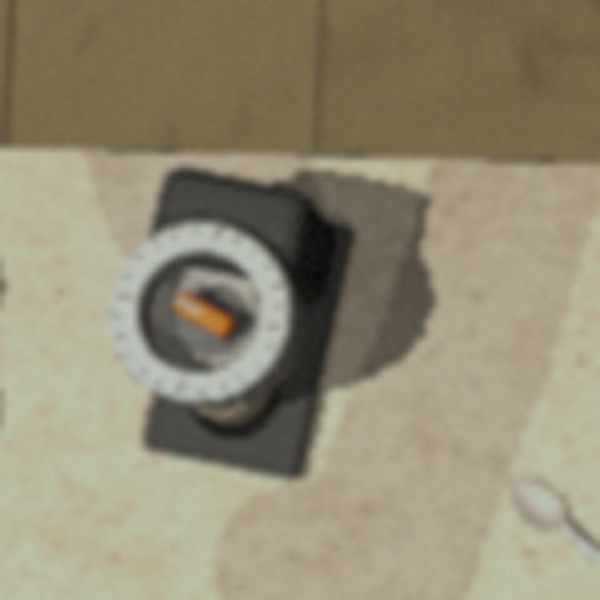

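View pics/topc2.png

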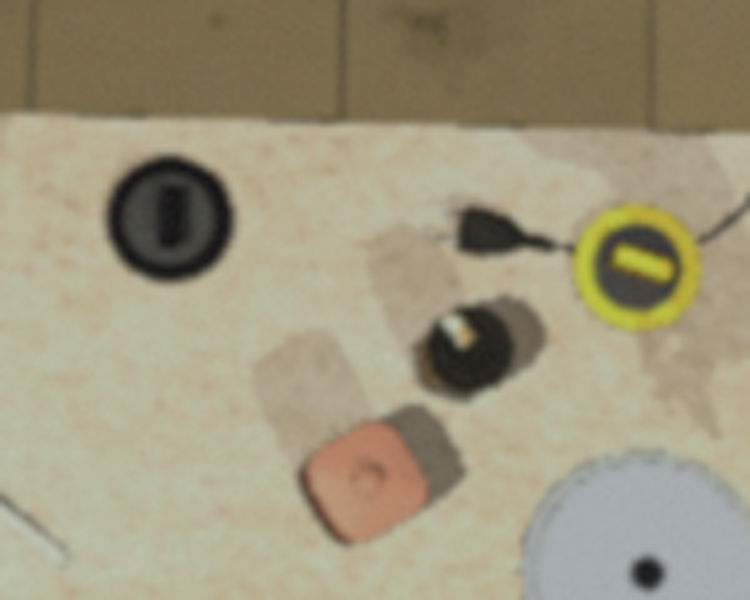

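View pics/sidec1.png

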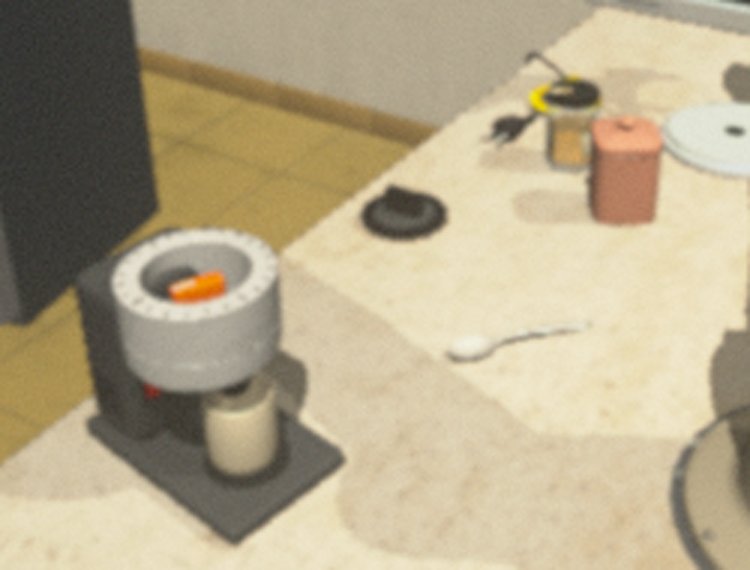

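The lid could be confused with two other things in the top view: the yellow look-alike (427,183) and the honey jar's black cap (393,200). My choice is the black flanged lid with the bar, at top (334,173) and side (304,221). The orange knob is at about top (221,182). Its white stripe is at the upper-left end of the bar.

```bash
cat > h.py <<'E'
import numpy as np,cv2
from station import arm
def cloud(n,d):
    c=arm.calibration(n);K=c["K"];T=c["world_from_camera"]
    v,u=np.mgrid[:d.shape[0],:d.shape[1]]
    P=np.stack([(u-K[0,2])/K[0,0]*d,-(v-K[1,2])/K[1,1]*d,-d],-1)
    return P@T[:3,:3].T+T[:3,3]
def toplane(n,uv,z):
    c=arm.calibration(n);K=c["K"];T=c["world_from_camera"]
    uv=np.atleast_2d(uv).astype(float)
    r=np.stack([(uv[:,0]-K[0,2])/K[0,0],-(uv[:,1]-K[1,2])/K[1,1],-np.ones(len(uv))],-1)@T[:3,:3].T
    s=(z-T[2,3])/r[:,2]
    return T[:3,3]+r*s[:,None]
def circ(P):
    A=np.c_[2*P[:,:2],np.ones(len(P))];b=(P[:,:2]**2).sum(1)
    x=np.linalg.lstsq(A,b,rcond=None)[0];return x[:2],np.sqrt(x[2]+x[0]**2+x[1]**2)
E
python3 - <<'E'
from h import *
from scipy.optimize import least_squares
for n in("top","side"):
    im=cv2.imread(f"pics/{n}0.png");d=np.load(f"{n}0.npy");P=cloud(n,d)
    b,g,r=[im[...,i].astype(int) for i in range(3)]
    org=(r>150)&(r-b>90)&(g<r*0.72)
    x0,y0=(221,182) if n=="top" else (236,246)
    v,u=np.mgrid[:400,:640]; m=org&(abs(u-x0)<25)&(abs(v-y0)<18)
    uv=np.c_[u[m],v[m]]
    print(n,"orange n",m.sum(),"z",np.median(P[m][:,2]))
    Q=toplane(n,uv,0.161)[:,:2];mu=Q.mean(0);w,V=np.linalg.eigh(np.cov(Q.T));print(" knob centre",mu,"ax",V[:,1],"yaw",np.degrees(np.arctan2(V[1,1],V[0,1])),"len",np.sqrt(12*w))
    # rim by depth
    k=(abs(P[...,2]-0.17)<0.008)&(abs(u-x0)<40)&(abs(v-y0)<35)&(d>0)
    R=P[k]; print(" rim n",len(R),"z",R[:,2].mean(),"mid",R[:,:2].min(0),R[:,:2].max(0))
    f=lambda p:(lambda rr:np.clip(np.maximum(rr-.057,.039-rr),0,.01))(np.hypot(R[:,0]-p[0],R[:,1]-p[1]))
    for off in (0,):
        s=least_squares(f,R[:,:2].mean(0));print(" rim centre",s.x,s.cost, circ(R))
    # worktop check + lid
    lx,ly=(334,173) if n=="top" else (304,221)
    dark=(im.max(2)<95)&(abs(u-lx)<20)&(abs(v-ly)<18)
    Q=toplane(n,np.c_[u[dark],v[dark]],0.010)
    print(" lid",dark.sum(),Q.min(0),Q.max(0),(Q.min(0)+Q.max(0))/2,Q.mean(0))
    k=dark&(P[...,2]>0.022); R=P[k];Q=toplane(n,np.c_[u[k],v[k]],.0355)
    if len(R)>5:
        mu=Q.mean(0);w,V=np.linalg.eigh(np.cov(Q[:,:2].T));print(" bar",k.sum(),mu,R[:,2].max(),"yaw",np.degrees(np.arctan2(V[1,1],V[0,1])),np.sqrt(12*w))
    k=(abs(u-lx-35)<6)&(abs(v-ly-10)<6);print(" table z",np.median(P[k][:,2]))
E
```

```text
top orange n 20 z 0.16128330712839012
 knob centre [0.43217063 0.1761011 ] ax [0.64733426 0.76220625] yaw 49.65908357560484 len [0.01094418 0.02032354]
 rim n 574 z 0.1697220881715426 mid [0.37901736 0.12779639] [0.5146336  0.23979009]
 rim centre [0.43560329 0.18320762] 0.0011039401067798912 (array([0.43574254, 0.18341354]), np.float64(0.048148653299081405))
 lid 480 [ 0.45761487 -0.21901207  0.01      ] [ 0.54293059 -0.13786965  0.01      ] [ 0.50027273 -0.17844086  0.01      ] [ 0.49912891 -0.17854043  0.01      ]
 bar 54 [ 0.49644505 -0.17694827  0.0355    ] 1.6746739973862328 yaw 178.19776490834082 [0.01549391 0.0436983 ]
 table z -0.0004685525204153329
side orange n 126 z 0.1564833212983353
 knob centre [0.42641315 0.19088019] ax [0.14898019 0.98884018] yaw 81.43216848690983 len [0.02646542 0.03765427]
 rim n 907 z 0.16788928762111865 mid [0.37789012 0.12919574] [0.49153994 0.24229198]
 rim centre [0.43452593 0.18502152] 6.981430034642105e-05 (array([0.43263799, 0.18693202]), np.float64(0.04858534858229689))
 lid 252 [ 0.45498952 -0.21162004  0.01      ] [ 0.53607253 -0.13034958  0.01      ] [ 0.49553102 -0.17098481  0.01      ] [ 0.49725096 -0.17257745  0.01      ]
 bar 54 [ 0.48685827 -0.16288301  0.0355    ] 0.03646183131121983 yaw 176.1204274629883 [0.0224262 0.0435568]
 table z -0.0009504466496637054
```

```bash
python3 - <<'E'
from h import *
a=cv2.imread("pics/top0.png")[160:205,198:248];b=cv2.imread("pics/side0.png")[222:280,200:272]
a=cv2.resize(a,(400,360),interpolation=cv2.INTER_CUBIC);b=cv2.resize(b,(400,322),interpolation=cv2.INTER_CUBIC)
o=np.zeros((360,800,3),np.uint8);o[:,:400]=a;o[:322,400:]=b;cv2.imwrite("pics/kn.png",o)
from scipy.optimize import minimize
def proj(n,X):
    c=arm.calibration(n);K=c["K"];T=c["world_from_camera"]
    p=(X-T[:3,3])@T[:3,:3];return np.c_[K[0,0]*p[:,0]/-p[:,2]+K[0,2],K[1,1]*-p[:,1]/-p[:,2]+K[1,2]]
I={}
for n in("top","side"):
    im=cv2.imread(f"pics/{n}0.png").astype(float);w=im[...,2]-im[...,0]
    x0,y0=(221,182) if n=="top" else (236,246)
    S=8;c=w[y0-14:y0+14,x0-18:x0+18];I[n]=(np.clip(c/120,0,1),x0-18,y0-14)
def ren(n,p):
    c,s=np.cos(p[2]),np.sin(p[2]);g,x0,y0=I[n]
    # orange part: from -19 to +13 (stripe end excluded in top 1/5?)
    X=np.array([[x,y,z] for x in(-.019,p[3]) for y in(-.007,.007) for z in(-.026,0)])
    W=np.c_[p[0]+c*X[:,0]-s*X[:,1],p[1]+s*X[:,0]+c*X[:,1],.161+X[:,2]]
    uv=(proj(n,W)-[x0,y0]+.5)*8*16
    m=np.zeros((28*8,36*8),np.uint8);h=cv2.convexHull(uv.astype(np.float32)).astype(np.int32)
    cv2.fillConvexPoly(m,h,255,shift=4);m=cv2.GaussianBlur(m,(0,0),5)
    return cv2.resize(m,(36,28),interpolation=cv2.INTER_AREA)/255.
for ns in(("top",),("side",),("top","side")):
  best=None
  for y in(40,50,60,70,80):
    for e in (.012,.019):
      f=lambda p:sum(((ren(n,p)-I[n][0])**2).mean() for n in ns)
      r=minimize(f,[.435,.184,np.radians(y),e],method="Nelder-Mead",options=dict(initial_simplex=np.array([.435,.184,np.radians(y),e])+np.vstack([np.zeros(4),np.diag([.006,.006,.2,.004])]),maxiter=400))
      if best is None or r.fun<best.fun:best=r
  print(ns,best.fun,best.x[:2],np.degrees(best.x[2]),best.x[3])
E
```

```text
('top',) 0.0068534313916198296 [0.43827301 0.18716286] 63.70427636504714 0.012112457084142537
('side',) 0.055579427440911 [0.44116394 0.18122633] 70.13670141716291 0.014964393032102997Traceback (most recent call last):
  File "<stdin>", line 28, in <module>
    res = _minimize_neldermead(fun, x0, args, callback, bounds=bounds,
                               **options)
    fxr = func(xr)
    fx = function(np.copy(x), *(wrapper_args + args))
  File "<stdin>", line 27, in <lambda>
  File "<stdin>", line 27, in <genexpr>
  File "<stdin>", line 19, in ren
  File "<stdin>", line 7, in proj
ValueError: time passes only in moves, steps and waits
```

View pics/kn.png

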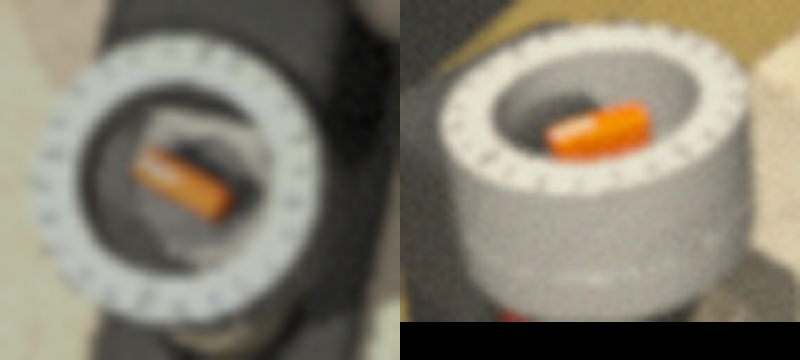

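```bash
cat >> h.py <<'E'
_C={}
def cal(n):
    if n not in _C: _C[n]=arm.calibration(n)
    return _C[n]
def proj(n,X):
    c=cal(n);K=c["K"];T=c["world_from_camera"]
    p=(np.asarray(X)-T[:3,3])@T[:3,:3];return np.c_[K[0,0]*p[:,0]/-p[:,2]+K[0,2],K[1,1]*-p[:,1]/-p[:,2]+K[1,2]]
E
python3 - <<'E'
from h import *
from scipy.optimize import minimize
t=np.linspace(0,2*np.pi,180)
for n,(x0,y0) in dict(top=(221,182),side=(236,246)).items():
    im=cv2.imread(f"pics/{n}0.png");g=cv2.GaussianBlur(cv2.cvtColor(im,cv2.COLOR_BGR2GRAY).astype(np.float32),(0,0),.7)
    def samp(c,r):
        uv=proj(n,np.c_[c[0]+r*np.cos(t),c[1]+r*np.sin(t),.17+0*t]).astype(np.float32)
        return cv2.remap(g,uv[:,0][None],uv[:,1][None],cv2.INTER_LINEAR)[0]
    # bright annulus: maximise contrast inside ring vs just outside edges
    def f(c):
        ins=np.mean([samp(c,r) for r in(.042,.045,.051,.054)],0)
        ou=np.mean([samp(c,.035),samp(c,.037)],0)
        o2=samp(c,.060)
        return -(np.clip(ins-ou,0,80).mean()+np.clip(ins-o2,0,60).mean())
    r=min((minimize(f,[.435+a,.184+b],method="Nelder-Mead",options=dict(xatol=1e-4,fatol=.01,initial_simplex=[[.435+a,.184+b],[.439+a,.184+b],[.435+a,.188+b]])) for a in(-.004,.004) for b in(-.004,.004)),key=lambda r:r.fun)
    print(n,r.x,r.fun)
    S=10 if n=="top" else 7
    o=cv2.resize(im[y0-28:y0+28,x0-28:x0+28],None,fx=S,fy=S,interpolation=cv2.INTER_CUBIC)
    for c,col in(((.435,.184),(0,0,255)),(r.x,(0,255,0))):
        for R in(.039,.057):
            uv=(proj(n,np.c_[c[0]+R*np.cos(t),c[1]+R*np.sin(t),.17+0*t])-[x0-28,y0-28]+.5)*S
            cv2.polylines(o,[uv.astype(np.int32)],True,col,1)
    cv2.imwrite(f"pics/ring_{n}.png",o)
E
```

```text
top [0.43599463 0.18448825] -103.66462707519531
side [0.43409884 0.18663191] -98.28984069824219
```

View pics/ring_top.png

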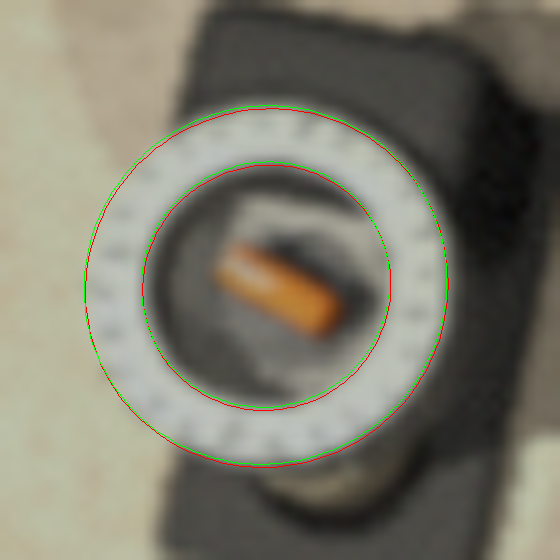

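View pics/ring_side.png

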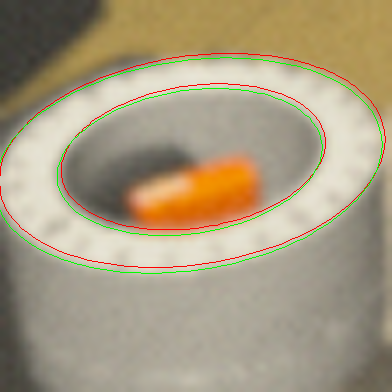

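```bash
cat >> h.py <<'E'
from scipy.spatial.transform import Rotation as Ro
def rot(o): q=o["tcp_rot"];return Ro.from_quat([q[1],q[2],q[3],q[0]])
def yaw(o): y=rot(o).as_matrix()[:,1];return np.degrees(np.arctan2(y[1],y[0]))
E
python3 - <<'E'
from h import *
o=arm.observe();print(rot(o).as_matrix().round(3),yaw(o))
E
```

```text
[[-0.     0.253 -0.967]
 [-0.    -0.967 -0.253]
 [-1.    -0.     0.   ]] -75.34403528470479
```

Call:
apply_moves(
  targets=[
    [[-0.02, -0.0387, -0.0101], [0, 0, 0]],
    [[-0.02, -0.0387, -0.0101], [0, 0, 0]],
    [[-0.02, -0.0387, -0.0101], [0, 0, 0]],
    [[0, -0.019, -0.037], [0, 0, 0]],
    [[0, -0.019, -0.037], [0, 0, 0]],
    [[0, -0.019, -0.037], [0, 0, 0]],
    [[0, -0.019, -0.037], [0, 0, 0]],
    [[0, -0.019, -0.037], [0, 0, 0]],
    [[0, -0.019, -0.037], [0, 0, 0]],
    [[0, -0.019, -0.037], [0, 0, 0]],
    [[0, -0.019, -0.037], [0, 0, 0]],
  ],
  claw=-0.25,
  force=40,
)

```text
time_s: 1.8
ee_pos: [0.4324, -0.3583, 0.2916]
tcp_rot: [0.09, 0.701, 0.09, -0.701]
force: [0.4, 0.2, 0.3]
grip_width: 0.0321
```

Call:
apply_moves(
  targets=[
    [[0, -0.0354, -0.0225], [0, 0, 0]],
    [[0, -0.0354, -0.0225], [0, 0, 0]],
    [[0, -0.0354, -0.0225], [0, 0, 0]],
    [[0, -0.0354, -0.0225], [0, 0, 0]],
    [[0, -0.0354, -0.0225], [0, 0, 0]],
    [[0, -0.0354, -0.0225], [0, 0, 0]],
    [[0, -0.0354, -0.0225], [0, 0, 0]],
    [[0, -0.04, 0.002], [-8, 0, 0]],
  ],
)

```text
time_s: 2.6
ee_pos: [0.5113, -0.0393, 0.2915]
tcp_rot: [0.14, 0.694, 0.14, -0.692]
force: [-0.1, 0.3, -0.2]
grip_width: 0.0319
```

```bash
python3 - <<'E'
from h import *
o=arm.observe();print(o["ee_pos"],yaw(o),o["joints"].round(3),o["moment"],o["force"])
E
```

```text
[ 0.51129589 -0.03925589  0.29148161] -67.23299877035328 [ 0.155  0.282 -0.24   1.999  0.086  0.868 -1.305] [ 0.001933    0.02951383 -0.02418237] [-0.11709486  0.34016215 -0.20809002]
```

Call:
apply_moves(
  targets=[
    [[0, -0.0393, -0.0028], [0, 0, 0]],
    [[0, -0.0393, -0.0028], [0, 0, 0]],
    [[0, -0.0393, -0.0028], [0, 0, 0]],
    [[0, -0.0393, -0.0028], [0, 0, 0]],
    [[0, -0.0393, -0.0028], [0, 0, 0]],
    [[0, -0.0393, -0.0028], [0, 0, 0]],
    [[0, 0, 0], [-8.24, 0, 0]],
    [[0, 0, 0], [-8.24, 0, 0]],
    [[0, 0, 0], [-8.24, 0, 0]],
    [[0, 0, 0], [-8.24, 0, 0]],
    [[0, 0, 0], [-8.24, 0, 0]],
    [[0, 0, 0], [0, 0, 0]],
  ],
)

```text
time_s: 3.8
ee_pos: [0.4336, 0.1823, 0.2914]
tcp_rot: [0.375, 0.6, 0.375, -0.6]
force: [-0.5, 0.3, 0.2]
grip_width: 0.0319
```

```bash
python3 - <<'E'
from h import *
o=arm.observe();print(o["ee_pos"],yaw(o),o["joints"].round(3),o["moment"],o["force"])
for n in("top","side"):
    p,d=arm.camera(n);cv2.imwrite(f"pics/{n}1.png",p)
a=cv2.resize(cv2.imread("pics/top1.png")[135:235,175:275],(400,400),interpolation=cv2.INTER_CUBIC)
b=cv2.resize(cv2.imread("pics/side1.png")[160:260,190:290],(400,400),interpolation=cv2.INTER_CUBIC)
cv2.imwrite("pics/ab1.png",np.hstack([a,b]))
E
```

```text
[0.43363373 0.18229387 0.29137699] -26.03575740292636 [-0.114  0.251 -0.497  2.068  0.157  0.858 -1.155] [ 0.02330376 -0.03497002 -0.05026739] [-0.51819121  0.33542933  0.22247958]
```

View pics/ab1.png

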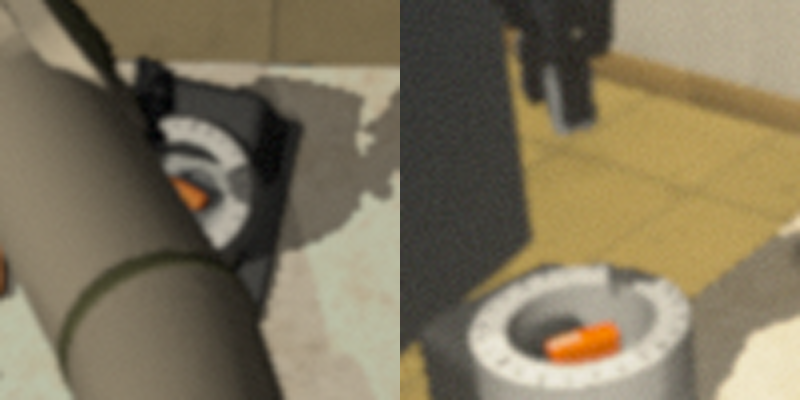

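The jaws are centred over the throat, and the knob bar's stripe end shows at (560,345) in the right half. Descending in stages.

Call:
apply_moves(
  targets=[
    [[0.02, 0, -0.003], [0, 0, 0]],
    [[0.04, 0, 0], [0, 0, 0]],
    [[0.03, 0, 0], [0, 0, 0]],
    [[0.015, 0, 0], [0, 0, 0]],
    [[0.01, 0, 0], [0, 0, 0]],
    [[0.005, 0, 0], [0, 0, 0]],
    [[0, 0, 0], [0, 0, 0]],
  ],
)

```text
time_s: 4.6
ee_pos: [0.4349, 0.1852, 0.1712]
tcp_rot: [-0.374, -0.6, -0.374, 0.6]
force: [0.4, 0.7, -0.4]
grip_width: 0.0317
```

```bash
python3 - <<'E'
from h import *
o=arm.observe();print(o["ee_pos"],yaw(o),o["joints"].round(3),o["moment"],o["force"])
p,d=arm.camera("side")
b=cv2.resize(p[190:290,180:280],(600,600),interpolation=cv2.INTER_CUBIC)
cv2.imwrite("pics/s2.png",b)
E
```

```text
[0.43493639 0.18519239 0.17120815] -26.20045338082316 [-0.209  0.42  -0.42   2.205  0.313  0.572 -1.319] [0.01440743 0.0275898  0.03334717] [ 0.40742095  0.73983909 -0.40653356]
```

View pics/s2.png

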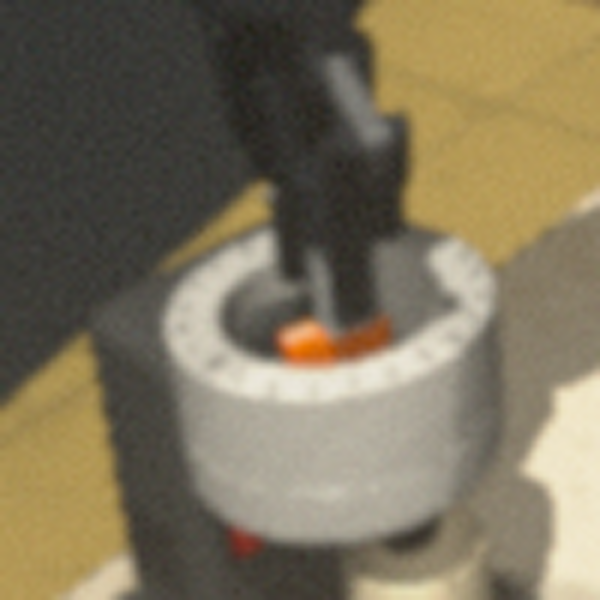

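Both fingers straddle the bar, which shows at (330,335) in the crop, and the force reads about zero. Going down and gripping gently.

Call:
apply_moves(
  targets=[
    [[0.01, 0, 0], [0, 0, 0]],
    [[0.01, 0, 0], [0, 0, 0]],
    [[0.007, 0, 0], [0, 0, 0]],
    [[0.003, 0, 0], [0, 0, 0]],
    [[0, 0, 0], [0, 0, 0]],
  ],
)

```text
time_s: 5.15
ee_pos: [0.4346, 0.185, 0.1407]
tcp_rot: [-0.374, -0.6, -0.374, 0.601]
force: [-0.4, 0.2, 0.6]
grip_width: 0.0322
```

```bash
cat >> h.py <<'E'
def smp(k=4):
    L=[]
    for i in range(k):
        arm.camera("side");o=arm.observe();L.append([*o["force"],*o["moment"],*o["effort"][4:]])
    L=np.array(L);print(round(o["time_s"],2),o["ee_pos"].round(4),"yaw %.2f"%yaw(o),"w %.4f"%o["grip_width"],"j",o["joints"].round(3))
    print(" F",L[:,:3].mean(0).round(2),"M",L[:,3:6].mean(0).round(3),"sd",L[:,5].std().round(3),"eff",L[:,6:].mean(0).round(3),"sd7",L[:,8].std().round(4))
E
python3 -c "
from h import *
smp()"
```

```text
5.35 [0.435  0.1852 0.1415] yaw -26.14 w 0.0320 j [-0.242  0.467 -0.383  2.234  0.36   0.497 -1.363]
 F [0.25 0.16 0.54] M [ 0.004 -0.024 -0.012] sd 0.026 eff [ 0.022 -0.016 -0.014] sd7 0.0149
```

Call:
apply_moves(
  targets=[
    [[0, 0, 0], [0, 0, 0]],
    [[0, 0, 0], [0, 0, 0]],
    [[0, 0, 0], [0, 0, 0]],
    [[0, 0, 0], [0, 0, 0]],
    [[0, 0, 0], [0, 0, 0]],
    [[0, 0, 0], [0, 0, 0]],
  ],
  claw=-1,
  force=40,
)

```text
time_s: 5.95
ee_pos: [0.4366, 0.1847, 0.1419]
tcp_rot: [0.374, 0.601, 0.373, -0.599]
force: [5.3, -2.6, 2.6]
grip_width: 0.0129
```

```bash
python3 -c "
from h import *
smp()"
```

```text
6.15 [0.4366 0.1847 0.1419] yaw -26.22 w 0.0129 j [-0.241  0.467 -0.381  2.232  0.361  0.497 -1.363]
 F [ 4.99 -3.07  2.31] M [-0.615 -0.977 -0.011] sd 0.031 eff [-0.843  0.206  0.004] sd7 0.0
```

Call:
apply_moves(
  targets=[
    [[0, 0.0018, 0], [0, 0, 0]],
    [[0, 0, 0], [0, 0, 0]],
    [[0, 0, 0], [0, 0, 0]],
  ],
)

```text
time_s: 6.45
ee_pos: [0.4368, 0.1846, 0.1418]
tcp_rot: [0.374, 0.6, 0.374, -0.6]
force: [0.8, -0.4, 7.1]
grip_width: 0.0132
```

```bash
python3 -c "
from h import *
smp(6)"
```

```text
6.75 [0.4368 0.1846 0.1418] yaw -26.14 w 0.0131 j [-0.239  0.468 -0.383  2.231  0.36   0.499 -1.359]
 F [-0.33 -0.03  6.4 ] M [0.051 0.231 0.007] sd 0.022 eff [ 0.14  -0.147  0.018] sd7 0.0004
```

Call:
apply_moves(
  targets=[
    [[-0.0008, 0, 0], [2, 0, 0]],
    [[0, 0, 0], [2, 0, 0]],
    [[0, 0, 0], [2, 0, 0]],
    [[0, 0, 0], [0, 0, 0]],
  ],
)

```text
time_s: 7.15
ee_pos: [0.4369, 0.1845, 0.142]
tcp_rot: [0.342, 0.619, 0.342, -0.619]
force: [4.4, 1.4, -7.3]
grip_width: 0.013
```

```bash
python3 -c "
from h import *
smp(5)"
```

```text
7.4 [0.4368 0.1845 0.142 ] yaw -32.12 w 0.0131 j [-0.26   0.464 -0.354  2.232  0.333  0.494 -1.435]
 F [ 4.55  1.46 -8.12] M [ 0.478 -0.914  0.066] sd 0.022 eff [-0.38   1.357 -0.117] sd7 0.0695
```

Call:
apply_moves(
  targets=[
    [[0, 0, 0], [2, 0, 0]],
    [[0, 0, 0], [2, 0, 0]],
    [[0, 0, 0], [2, 0, 0]],
    [[0, 0, 0], [0, 0, 0]],
  ],
)

```text
time_s: 7.8
ee_pos: [0.437, 0.1844, 0.142]
tcp_rot: [0.309, 0.636, 0.309, -0.636]
force: [5.1, 0.8, -9.1]
grip_width: 0.0129
```

```bash
python3 -c "
from h import *
smp(5)"
```

```text
8.05 [0.437  0.1844 0.142 ] yaw -38.14 w 0.0130 j [-0.282  0.461 -0.323  2.233  0.306  0.487 -1.511]
 F [ 5.68  1.06 -8.87] M [ 0.382 -1.16   0.084] sd 0.004 eff [-0.492  1.548 -0.097] sd7 0.0445
```

Call:
apply_moves(
  targets=[
    [[0.0005, 0.001, -0.001], [2.5, 0, 0]],
    [[0, 0, 0], [2.5, 0, 0]],
    [[0, 0, 0], [0, 0, 0]],
  ],
)

```text
time_s: 8.35
ee_pos: [0.4373, 0.1843, 0.1419]
tcp_rot: [-0.281, -0.649, -0.281, 0.649]
force: [-1.2, 0.5, 3.7]
grip_width: 0.0125
```

```bash
python3 -c "
from h import *
smp(5)"
```

```text
8.6 [0.4373 0.1843 0.1418] yaw -43.06 w 0.0130 j [-0.3    0.46  -0.298  2.232  0.284  0.485 -1.573]
 F [-1.7   0.04  5.96] M [0.172 0.526 0.041] sd 0.026 eff [ 0.252 -0.323 -0.107] sd7 0.0845
```

Call:
apply_moves(
  targets=[
    [[0, 0, 0], [1.5, 0, 0]],
    [[0, 0, 0], [1.5, 0, 0]],
    [[0, 0, 0], [0, 0, 0]],
  ],
)

```text
time_s: 8.9
ee_pos: [0.4374, 0.1843, 0.1418]
tcp_rot: [-0.264, -0.656, -0.264, 0.656]
force: [-1.9, -0.2, 6.2]
grip_width: 0.0129
```

```bash
python3 -c "
from h import *
smp(5)"
```

```text
9.15 [0.4374 0.1843 0.1418] yaw -46.06 w 0.0131 j [-0.311  0.458 -0.283  2.233  0.27   0.482 -1.611]
 F [-1.25 -0.18  6.13] M [0.143 0.478 0.044] sd 0.03 eff [ 0.219 -0.358 -0.079] sd7 0.033
```

Call:
apply_moves(
  targets=[
    [[-0.0002, 0, 0], [1.5, 0, 0]],
    [[0, 0, 0], [1.5, 0, 0]],
    [[0, 0, 0], [0, 0, 0]],
  ],
)

```text
time_s: 9.45
ee_pos: [0.4375, 0.1842, 0.1418]
tcp_rot: [-0.247, -0.662, -0.246, 0.663]
force: [-2.3, -1.1, 5.8]
grip_width: 0.0129
```

```bash
python3 -c "
from h import *
smp(5)"
```

```text
9.7 [0.4375 0.1842 0.1418] yaw -49.13 w 0.0129 j [-0.322  0.457 -0.268  2.234  0.256  0.479 -1.649]
 F [-2.18 -0.46  6.17] M [0.046 0.592 0.062] sd 0.036 eff [ 0.223 -0.585 -0.083] sd7 0.0389
```

Call:
apply_moves(
  targets=[
    [[0, 0, 0], [1.5, 0, 0]],
    [[0, 0, 0], [1.5, 0, 0]],
    [[0, 0, 0], [0, 0, 0]],
  ],
)

```text
time_s: 10.0
ee_pos: [0.4376, 0.1841, 0.1418]
tcp_rot: [-0.229, -0.669, -0.229, 0.669]
force: [-2.4, -1.3, 5.1]
grip_width: 0.013
```

```bash
python3 -c "
from h import *
smp(5)"
```

```text
10.25 [0.4375 0.1842 0.1418] yaw -52.13 w 0.0128 j [-0.333  0.456 -0.252  2.234  0.242  0.477 -1.686]
 F [-2.07 -0.62  5.96] M [-0.028  0.539  0.057] sd 0.008 eff [ 0.153 -0.58  -0.08 ] sd7 0.0329
```

Call:
apply_moves(
  targets=[
    [[0, 0, 0], [1.5, 0, 0]],
    [[0, 0, 0], [1.5, 0, 0]],
    [[0, 0, 0], [0, 0, 0]],
  ],
)

```text
time_s: 10.55
ee_pos: [0.4376, 0.1841, 0.1418]
tcp_rot: [-0.212, -0.674, -0.211, 0.675]
force: [-1.7, -0.6, 5.6]
grip_width: 0.013
```

```bash
python3 -c "
from h import *
smp(5)"
```

```text
10.8 [0.4376 0.1841 0.1418] yaw -55.13 w 0.0134 j [-0.344  0.455 -0.237  2.235  0.228  0.475 -1.724]
 F [-2.05 -1.24  5.7 ] M [-0.071  0.467  0.046] sd 0.021 eff [ 0.085 -0.576 -0.081] sd7 0.0328
```

Call:
apply_moves(
  targets=[
    [[0, 0, 0], [1.5, 0, 0]],
    [[0, 0, 0], [1.5, 0, 0]],
    [[0, 0, 0], [0, 0, 0]],
  ],
)

```text
time_s: 11.1
ee_pos: [0.4377, 0.184, 0.1418]
tcp_rot: [-0.194, -0.68, -0.194, 0.68]
force: [-1.8, -1.9, 6.5]
grip_width: 0.0127
```

```bash
python3 -c "
from h import *
smp(5)"
```

```text
11.35 [0.4377 0.184  0.1418] yaw -58.14 w 0.0134 j [-0.355  0.454 -0.222  2.236  0.214  0.472 -1.761]
 F [-1.39 -1.61  5.49] M [-0.121  0.388  0.051] sd 0.049 eff [ 0.018 -0.574 -0.082] sd7 0.0327
```

Call:
apply_moves(
  targets=[
    [[0, 0, 0], [1.5, 0, 0]],
    [[0, 0, 0], [1.5, 0, 0]],
    [[0, 0, 0], [0, 0, 0]],
  ],
)

```text
time_s: 11.65
ee_pos: [0.4377, 0.184, 0.1418]
tcp_rot: [-0.176, -0.685, -0.176, 0.685]
force: [-1.2, -1.9, 5.0]
grip_width: 0.013
```

```bash
python3 -c "
from h import *
smp(5)"
```

```text
11.9 [0.4377 0.1839 0.1418] yaw -61.14 w 0.0131 j [-0.366  0.453 -0.206  2.236  0.2    0.47  -1.798]
 F [-1.53 -1.51  5.62] M [-0.201  0.321  0.067] sd 0.02 eff [-0.048 -0.573 -0.083] sd7 0.0326
```

Call:
apply_moves(
  targets=[
    [[0, 0, 0], [1.5, 0, 0]],
    [[0, 0, 0], [1.5, 0, 0]],
    [[0, 0, 0], [0, 0, 0]],
  ],
)

```text
time_s: 12.2
ee_pos: [0.4377, 0.1838, 0.1418]
tcp_rot: [-0.158, -0.689, -0.158, 0.689]
force: [-1.7, -1.7, 5.4]
grip_width: 0.0131
```

```bash
python3 -c "
from h import *
smp(5)"
```

```text
12.45 [0.4378 0.1838 0.1418] yaw -64.15 w 0.0132 j [-0.377  0.452 -0.191  2.237  0.186  0.468 -1.836]
 F [-1.13 -1.84  5.68] M [-0.273  0.236  0.042] sd 0.022 eff [-0.114 -0.574 -0.083] sd7 0.0325
```

Call:
apply_moves(
  targets=[
    [[0, 0, 0], [1.5, 0, 0]],
    [[0, 0, 0], [1.5, 0, 0]],
    [[0, 0, 0], [0, 0, 0]],
  ],
)

```text
time_s: 12.75
ee_pos: [0.4378, 0.1838, 0.1418]
tcp_rot: [-0.14, -0.693, -0.139, 0.693]
force: [-0.9, -2.1, 4.9]
grip_width: 0.0132
```

```bash
python3 -c "
from h import *
smp(5)"
```

```text
13.0 [0.4378 0.1838 0.1418] yaw -67.15 w 0.0128 j [-0.388  0.451 -0.176  2.238  0.172  0.466 -1.873]
 F [-0.58 -2.37  5.37] M [-0.36   0.21   0.082] sd 0.017 eff [-0.179 -0.577 -0.084] sd7 0.0324
```

Call:
apply_moves(
  targets=[
    [[0, 0, 0], [1.5, 0, 0]],
    [[0, 0, 0], [1.5, 0, 0]],
    [[0, 0, 0], [0, 0, 0]],
  ],
)

```text
time_s: 13.3
ee_pos: [0.4379, 0.1837, 0.1418]
tcp_rot: [-0.122, -0.696, -0.121, 0.697]
force: [-0.1, -2.6, 6.0]
grip_width: 0.0128
```

```bash
python3 -c "
from h import *
smp(5)"
```

```text
13.55 [0.4378 0.1837 0.1418] yaw -70.16 w 0.0130 j [-0.399  0.45  -0.16   2.238  0.158  0.464 -1.91 ]
 F [-0.41 -2.49  4.8 ] M [-0.426  0.149  0.061] sd 0.033 eff [-0.243 -0.581 -0.085] sd7 0.0324
```

Call:
apply_moves(
  targets=[
    [[0, 0, 0], [1.5, 0, 0]],
    [[0, 0, 0], [1.5, 0, 0]],
    [[0, 0, 0], [0, 0, 0]],
  ],
)

```text
time_s: 13.85
ee_pos: [0.4379, 0.1836, 0.1418]
tcp_rot: [-0.104, -0.699, -0.103, 0.7]
force: [-0.3, -3.1, 4.8]
grip_width: 0.0131
```

```bash
python3 -c "
from h import *
smp(5)"
```

```text
14.1 [0.4379 0.1836 0.1418] yaw -73.17 w 0.0131 j [-0.411  0.45  -0.145  2.239  0.143  0.462 -1.947]
 F [-0.22 -2.51  5.72] M [-0.499  0.115  0.075] sd 0.026 eff [-0.306 -0.586 -0.086] sd7 0.0323
```

Call:
apply_moves(
  targets=[
    [[0, 0, 0], [1.5, 0, 0]],
    [[0, 0, 0], [1.5, 0, 0]],
    [[0, 0, 0], [0, 0, 0]],
  ],
)

```text
time_s: 14.4
ee_pos: [0.4379, 0.1835, 0.1418]
tcp_rot: [-0.085, -0.702, -0.084, 0.702]
force: [0.0, -2.6, 4.9]
grip_width: 0.0131
```

```bash
python3 -c "
from h import *
smp(5)"
```

```text
14.65 [0.4379 0.1835 0.1418] yaw -76.17 w 0.0132 j [-0.422  0.449 -0.13   2.24   0.129  0.46  -1.984]
 F [-0.25 -3.27  5.23] M [-0.589  0.042  0.072] sd 0.027 eff [-0.368 -0.594 -0.087] sd7 0.0322
```

Call:
apply_moves(
  targets=[
    [[0, 0, 0], [1.5, 0, 0]],
    [[0, 0, 0], [1.5, 0, 0]],
    [[0, 0, 0], [0, 0, 0]],
  ],
)

```text
time_s: 14.95
ee_pos: [0.438, 0.1835, 0.1419]
tcp_rot: [-0.067, -0.704, -0.066, 0.704]
force: [0.2, -3.3, 5.6]
grip_width: 0.0128
```

```bash
python3 -c "
from h import *
smp(5)"
```

```text
15.2 [0.438  0.1834 0.1418] yaw -79.17 w 0.0128 j [-0.433  0.449 -0.114  2.24   0.114  0.459 -2.021]
 F [ 0.25 -3.68  5.09] M [-0.649 -0.011  0.061] sd 0.037 eff [-0.43  -0.602 -0.088] sd7 0.0321
```

Call:
apply_moves(
  targets=[
    [[0, 0, 0], [1.5, 0, 0]],
    [[0, 0, 0], [1.5, 0, 0]],
    [[0, 0, 0], [0, 0, 0]],
  ],
)

```text
time_s: 15.5
ee_pos: [0.438, 0.1833, 0.1418]
tcp_rot: [-0.048, -0.705, -0.047, 0.706]
force: [0.4, -3.1, 5.2]
grip_width: 0.0132
```

```bash
python3 -c "
from h import *
smp(5)"
```

```text
15.75 [0.438  0.1833 0.1418] yaw -82.18 w 0.0131 j [-0.444  0.448 -0.099  2.241  0.1    0.457 -2.057]
 F [ 0.14 -3.73  5.39] M [-0.738 -0.054  0.076] sd 0.019 eff [-0.49  -0.612 -0.089] sd7 0.032
```

Call:
apply_moves(
  targets=[
    [[0, 0, 0], [1.5, 0, 0]],
    [[0, 0, 0], [1.5, 0, 0]],
    [[0, 0, 0], [0, 0, 0]],
  ],
)

```text
time_s: 16.05
ee_pos: [0.438, 0.1833, 0.1418]
tcp_rot: [-0.03, -0.706, -0.029, 0.707]
force: [0.1, -4.3, 5.3]
grip_width: 0.013
```

```bash
python3 -c "
from h import *
smp(5)"
```

```text
16.3 [0.438  0.1833 0.1418] yaw -85.18 w 0.0132 j [-0.455  0.448 -0.084  2.242  0.085  0.456 -2.094]
 F [ 0.61 -4.79  5.17] M [-0.815 -0.094  0.063] sd 0.029 eff [-0.55  -0.623 -0.089] sd7 0.032
```

Call:
apply_moves(
  targets=[
    [[0, 0, 0], [1.5, 0, 0]],
    [[0, 0, 0], [1.5, 0, 0]],
    [[0, 0, 0], [0, 0, 0]],
  ],
)

```text
time_s: 16.6
ee_pos: [0.438, 0.1831, 0.1418]
tcp_rot: [-0.011, -0.707, -0.01, 0.707]
force: [0.5, -5.3, 5.5]
grip_width: 0.0133
```

```bash
python3 -c "
from h import *
smp(5)"
```

```text
16.85 [0.438  0.1832 0.1418] yaw -88.19 w 0.0131 j [-0.466  0.447 -0.069  2.242  0.07   0.454 -2.13 ]
 F [ 0.61 -5.09  5.1 ] M [-0.897 -0.127  0.07 ] sd 0.026 eff [-0.608 -0.635 -0.09 ] sd7 0.0319
```

Call:
apply_moves(
  targets=[
    [[0, 0.0012, 0], [1.5, 0, 0]],
    [[0, 0, 0], [1.5, 0, 0]],
    [[0, 0, 0], [0, 0, 0]],
  ],
)

```text
time_s: 17.15
ee_pos: [0.438, 0.183, 0.1418]
tcp_rot: [-0.007, 0.707, -0.008, -0.707]
force: [-0.6, -2.9, 5.5]
grip_width: 0.013
```

```bash
python3 -c "
from h import *
smp(5)"
```

```text
17.4 [0.438  0.183  0.1418] yaw -91.14 w 0.0133 j [-0.476  0.447 -0.055  2.244  0.055  0.452 -2.165]
 F [ 0.26 -2.36  5.28] M [-0.422 -0.04   0.021] sd 0.012 eff [-0.317 -0.321 -0.095] sd7 0.0463
```

Call:
apply_moves(
  targets=[
    [[0, 0, 0], [1.5, 0, 0]],
    [[0, 0, 0], [1.5, 0, 0]],
    [[0, 0, 0], [0, 0, 0]],
  ],
)

```text
time_s: 17.7
ee_pos: [0.4381, 0.1829, 0.1418]
tcp_rot: [-0.026, 0.707, -0.026, -0.707]
force: [0.6, -3.2, 5.5]
grip_width: 0.0131
```

```bash
python3 -c "
from h import *
smp(5)"
```

```text
17.95 [0.438  0.1829 0.1418] yaw -94.14 w 0.0131 j [-0.487  0.447 -0.039  2.244  0.04   0.451 -2.201]
 F [-0.   -2.85  5.47] M [-0.471 -0.051  0.073] sd 0.021 eff [-0.388 -0.345 -0.11 ] sd7 0.0319
```

Call:
apply_moves(
  targets=[
    [[0, 0, 0], [1.5, 0, 0]],
    [[0, 0, 0], [1.5, 0, 0]],
    [[0, 0, 0], [0, 0, 0]],
  ],
)

```text
time_s: 18.25
ee_pos: [0.4381, 0.1828, 0.1418]
tcp_rot: [-0.044, 0.706, -0.045, -0.706]
force: [-0.3, -3.4, 5.6]
grip_width: 0.0133
```

```bash
python3 -c "
from h import *
smp(5)"
```

```text
18.5 [0.4381 0.1828 0.1418] yaw -97.14 w 0.0130 j [-0.498  0.447 -0.024  2.245  0.025  0.45  -2.237]
 F [ 0.17 -3.22  5.79] M [-0.577 -0.097  0.119] sd 0.029 eff [-0.491 -0.369 -0.161] sd7 0.0318
```

Burr contact has shown up. The joint-7 torque sat flat at about 0.09 to yaw −91°, then read 0.110 at −94.1° and 0.161 at −97.1°. That slope is 1 N m/rad, so the burrs meet at yaw ≈ −93.2°. The back-off target is yaw −3.2°.

Call:
apply_moves(
  targets=[
    [[0, 0, 0], [-4, 0, 0]],
    [[0, 0, 0], [-8, 0, 0]],
    [[0, 0, 0], [-8, 0, 0]],
    [[0, 0, 0], [-8, 0, 0]],
    [[0, 0, 0], [-8, 0, 0]],
    [[0, 0, 0], [-8, 0, 0]],
    [[0, 0, 0], [-8, 0, 0]],
    [[0, 0, 0], [-8, 0, 0]],
    [[0, 0, 0], [-6, 0, 0]],
    [[0, 0, 0], [-4, 0, 0]],
    [[0, 0, 0], [0, 0, 0]],
  ],
)

```text
time_s: 19.6
ee_pos: [0.4369, 0.1845, 0.1418]
tcp_rot: [-0.369, -0.603, -0.37, 0.603]
force: [-5.1, 4.9, 8.1]
grip_width: 0.013
```

```bash
python3 -c "
from h import *
smp(5)"
```

```text
19.85 [0.4369 0.1845 0.1418] yaw -27.07 w 0.0130 j [-0.238  0.468 -0.382  2.229  0.355  0.5   -1.37 ]
 F [-5.02  3.38  6.99] M [ 0.905  1.316 -0.066] sd 0.017 eff [ 1.165 -0.125  0.132] sd7 0.0923
```

Call:
apply_moves(
  targets=[
    [[-0.0003, -0.0017, 0], [-4, 0, 0]],
    [[0, 0, 0], [-8, 0, 0]],
    [[0, 0, 0], [-6, 0, 0]],
    [[0, 0, 0], [-4, 0, 0]],
    [[0, 0, 0], [-1.9, 0, 0]],
    [[0, 0, 0], [0, 0, 0]],
    [[0, 0, 0], [0, 0, 0]],
  ],
)

```text
time_s: 20.55
ee_pos: [0.436, 0.1846, 0.1419]
tcp_rot: [0.485, 0.514, 0.486, -0.514]
force: [-3.3, 4.4, -1.5]
grip_width: 0.0129
```

```bash
python3 -c "
from h import *
smp(5)"
```

```text
20.8 [0.436  0.1846 0.1419] yaw -3.28 w 0.0131 j [-0.154  0.484 -0.501  2.226  0.457  0.529 -1.064]
 F [-3.22  4.34 -0.69] M [ 1.019  0.807 -0.09 ] sd 0.031 eff [0.937 0.65  0.057] sd7 0.0058
```

Call:
apply_moves(
  targets=[
    [[0, 0, 0], [0, 0, 0]],
    [[0, 0, 0], [0, 0, 0]],
    [[0, 0, 0], [0, 0, 0]],
    [[0, 0, 0], [0, 0, 0]],
    [[0, 0, 0], [0, 0, 0]],
  ],
  claw=-0.25,
)

```text
time_s: 21.3
ee_pos: [0.4365, 0.1839, 0.1421]
tcp_rot: [-0.486, -0.514, -0.486, 0.514]
force: [-0.1, 0.1, 0.1]
grip_width: 0.0317
```

Call:
apply_moves(
  targets=[
    [[-0.01, 0, 0], [0, 0, 0]],
    [[-0.02, 0, 0], [0, 0, 0]],
    [[-0.04, 0, 0], [0, 0, 0]],
    [[-0.04, 0, 0], [0, 0, 0]],
    [[-0.04, 0, 0], [0, 0, 0]],
    [[0, 0, 0], [0, 0, 0]],
  ],
)

```text
time_s: 21.9
ee_pos: [0.438, 0.1855, 0.2974]
tcp_rot: [0.487, 0.517, 0.485, -0.511]
force: [0.6, -1.0, -0.1]
grip_width: 0.032
```

```bash
python3 - <<'E'
from h import *
p,d=arm.camera("side");cv2.imwrite("pics/side3.png",p)
q,d2=arm.camera("top");cv2.imwrite("pics/top3.png",q);np.save("top3.npy",d2)
o=arm.observe();print(o["ee_pos"],yaw(o),o["joints"].round(3),o["force"])
b=cv2.resize(p[215:285,195:275],(480,420),interpolation=cv2.INTER_CUBIC)
a=cv2.resize(q[150:200,310:360],(310,420),interpolation=cv2.INTER_CUBIC)
cv2.imwrite("pics/ab3.png",np.hstack([b,a]))
for n in("top","side"):
  for r in arm.cut_out(n,"lid_grip"):
    m=r["mask"];v,u=np.nonzero(m)
    Q=toplane(n,np.c_[u,v],.010);print(n,round(r["conf"],2),r["location"],m.sum(),Q.mean(0),(Q.min(0)+Q.max(0))/2,np.ptp(Q,axis=0))
E
```

```text
[0.43662926 0.18395329 0.29343197] -3.275887908355481 [ 0.012  0.275 -0.66   2.054  0.22   0.878 -0.828] [-0.51445531 -0.50121327 -0.3490486 ]
top 0.91 [332.7, 175.9] 499 [ 0.49708674 -0.17678215  0.01      ] [ 0.49516677 -0.17687918  0.01      ] [0.0887967  0.08426579 0.        ]
top 0.68 [424.9, 181.6] 512 [ 0.4722389  -0.50425219  0.01      ] [ 0.47194415 -0.50576161  0.01      ] [0.08879067 0.0840149  0.        ]
side 0.76 [305.2, 220.0] 418 [ 0.49364597 -0.17152852  0.01      ] [ 0.49431385 -0.17211934  0.01      ] [9.04106048e-02 9.60090474e-02 2.22044605e-16]
side 0.55 [351.6, 179.6] 32 [ 0.49863596 -0.48636489  0.01      ] [ 0.49938574 -0.48542073  0.01      ] [0.02945958 0.04923869 0.        ]
```

View pics/ab3.png

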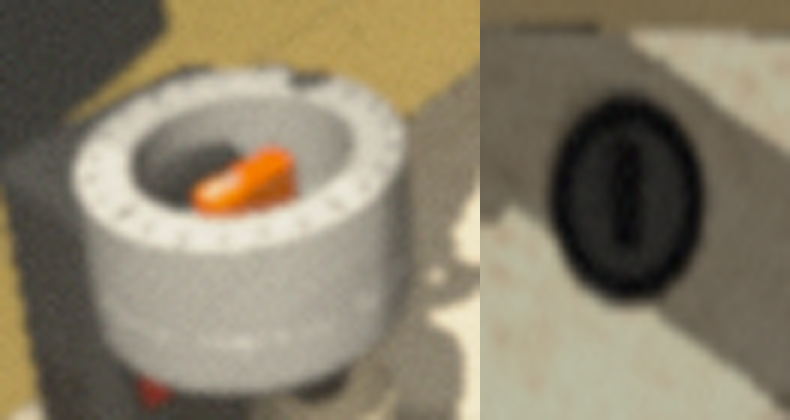

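```bash
python3 - <<'E'
from h import *
from scipy.optimize import minimize
t=np.linspace(0,2*np.pi,180)
for n in("top","side"):
    g=cv2.cvtColor(cv2.imread(f"pics/{n}0.png"),cv2.COLOR_BGR2GRAY).astype(np.float32)
    def samp(c,r,z=.008):
        uv=proj(n,np.c_[c[0]+r*np.cos(t),c[1]+r*np.sin(t),z+0*t]).astype(np.float32)
        return cv2.remap(g,uv[:,0][None],uv[:,1][None],cv2.INTER_LINEAR)[0]
    f=lambda c:-np.clip(samp(c,.049)+samp(c,.051)-samp(c,.041)-samp(c,.039),0,220).mean()
    r=min((minimize(f,[.497+a,-.175+b],method="Nelder-Mead",options=dict(xatol=1e-4,fatol=.01,initial_simplex=[[.497+a,-.175+b],[.503+a,-.175+b],[.497+a,-.169+b]])) for a in(-.004,.004) for b in(-.004,.004)),key=lambda r:r.fun)
    print(n,r.x,r.fun)
    # bar yaw: darkness along strip at z=.0355
    b=[]
    for y in np.arange(-30,31,2):
        for dx in np.arange(-.006,.0061,.002):
            for dy in np.arange(-.006,.0061,.002):
              s,q=np.meshgrid(np.linspace(-.02,.02,15),np.linspace(-.006,.006,7));a=np.radians(y)
              P=np.c_[(r.x[0]+dx+np.cos(a)*s-np.sin(a)*q).ravel(),(r.x[1]+dy+np.sin(a)*s+np.cos(a)*q).ravel(),np.full(s.size,.0355)]
              uv=proj(n,P).astype(np.float32);b.append((cv2.remap(g,uv[:,0][None],uv[:,1][None],cv2.INTER_LINEAR).mean(),y,dx,dy))
    b.sort();print(np.round(b[:6],3))
E
```

```text
top [ 0.499 -0.179] -220.0
[[ 2.9633e+01  0.0000e+00 -2.0000e-03  0.0000e+00]
 [ 2.9647e+01 -2.0000e+00 -2.0000e-03  0.0000e+00]
 [ 2.9701e+01 -4.0000e+00 -2.0000e-03  0.0000e+00]
 [ 2.9715e+01  2.0000e+00 -2.0000e-03  0.0000e+00]
 [ 2.9813e+01 -6.0000e+00 -2.0000e-03  0.0000e+00]
 [ 2.9895e+01  4.0000e+00 -2.0000e-03  0.0000e+00]]
side [ 0.49644694 -0.17390668] -181.1813201904297
[[ 6.9983e+01  0.0000e+00 -6.0000e-03  6.0000e-03]
 [ 6.9994e+01 -2.0000e+00 -6.0000e-03  6.0000e-03]
 [ 7.0035e+01  2.0000e+00 -6.0000e-03  6.0000e-03]
 [ 7.0083e+01  4.0000e+00 -6.0000e-03  6.0000e-03]
 [ 7.0164e+01 -4.0000e+00 -6.0000e-03  6.0000e-03]
 [ 7.0272e+01  6.0000e+00 -6.0000e-03  6.0000e-03]]
```

Call:
apply_moves(
  targets=[
    [[0, 0.00905, 0.03966], [0, 0, 0]],
    [[0, 0.00905, 0.03966], [0, 0, 0]],
    [[0, 0.00905, 0.03966], [0, 0, 0]],
    [[0, 0.00905, 0.03966], [0, 0, 0]],
    [[0, 0.00905, 0.03966], [0, 0, 0]],
    [[0, 0.00905, 0.03966], [0, 0, 0]],
    [[0, 0.00905, 0.03966], [0, 0, 0]],
    [[0, 0.00905, 0.03966], [0, 0, 0]],
    [[0, 0.00905, 0.03966], [0, 0, 0]],
  ],
  claw=0.2,
)

```text
time_s: 23.0
ee_pos: [0.497, -0.1784, 0.2907]
tcp_rot: [-0.485, -0.513, -0.487, 0.514]
force: [0.5, 1.0, 0.3]
grip_width: 0.0511
```

Call:
apply_moves(
  targets=[
    [[0.01, 0, 0], [7.97, 0, 0]],
    [[0.01, 0, 0], [7.97, 0, 0]],
    [[0.01, 0, 0], [7.97, 0, 0]],
    [[0.01, 0, 0], [7.97, 0, 0]],
    [[0.01, 0, 0], [7.97, 0, 0]],
    [[0.01, 0, 0], [7.97, 0, 0]],
    [[0.02, 0, 0], [7.97, 0, 0]],
    [[0.02, 0, 0], [7.97, 0, 0]],
    [[0.02, 0, 0], [7.97, 0, 0]],
    [[0.02, 0, 0], [7.97, 0, 0]],
    [[0.02, 0, 0], [7.97, 0, 0]],
    [[0, 0, 0], [0, 0, 0]],
  ],
)

```text
time_s: 24.2
ee_pos: [0.4956, -0.1759, 0.129]
tcp_rot: [0.006, -0.705, 0.006, 0.709]
force: [0.3, -0.3, 1.0]
grip_width: 0.0512
```

```bash
python3 - <<'E'
from h import *
o=arm.observe();print(o["ee_pos"],yaw(o),o["joints"].round(3),o["force"])
p,d=arm.camera("side");q,d2=arm.camera("top");cv2.imwrite("pics/top4.png",q)
b=cv2.resize(p[130:250,240:360],(400,400),interpolation=cv2.INTER_CUBIC)
a=cv2.resize(q[120:220,285:385],(400,400),interpolation=cv2.INTER_CUBIC)
cv2.imwrite("pics/ab4.png",np.hstack([b,a]))
E
```

```text
[ 0.49558005 -0.17593981  0.12898046] -90.9703724050706 [ 0.279  0.515 -0.065  2.138  0.068  0.497 -1.425] [ 0.27019042 -0.26644054  0.95662514]
```

View pics/ab4.png

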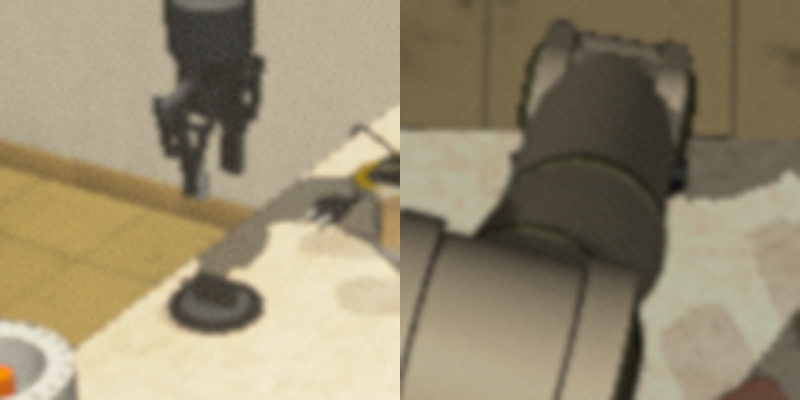

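Call:
apply_moves(
  targets=[
    [[0.03, 0, -0.0015], [0, 0, 0]],
    [[0.03, 0, 0], [0, 0, 0]],
    [[0.02, 0, 0], [0, 0, 0]],
    [[0.015, 0, 0], [0, 0, 0]],
    [[0.01, 0, 0], [0, 0, 0]],
    [[0.006, 0, 0], [0, 0, 0]],
    [[0, 0, 0], [0, 0, 0]],
  ],
)

```text
time_s: 25.0
ee_pos: [0.4991, -0.177, 0.021]
tcp_rot: [0.005, -0.707, 0.005, 0.707]
force: [-0.6, 0.1, -0.2]
grip_width: 0.0513
```

```bash
python3 - <<'E'
from h import *
o=arm.observe();print(o["ee_pos"],yaw(o),o["joints"].round(3),o["force"])
p,d=arm.camera("side")
b=cv2.resize(p[190:240,275:335],(720,600),interpolation=cv2.INTER_CUBIC)
cv2.imwrite("pics/ab5.png",b)
E
```

```text
[ 0.49910331 -0.17700427  0.02101163] -90.85914052113539 [ 0.259  0.704 -0.037  2.19   0.096  0.25  -1.448] [-0.55631836  0.13461448 -0.18598072]
```

View pics/ab5.png

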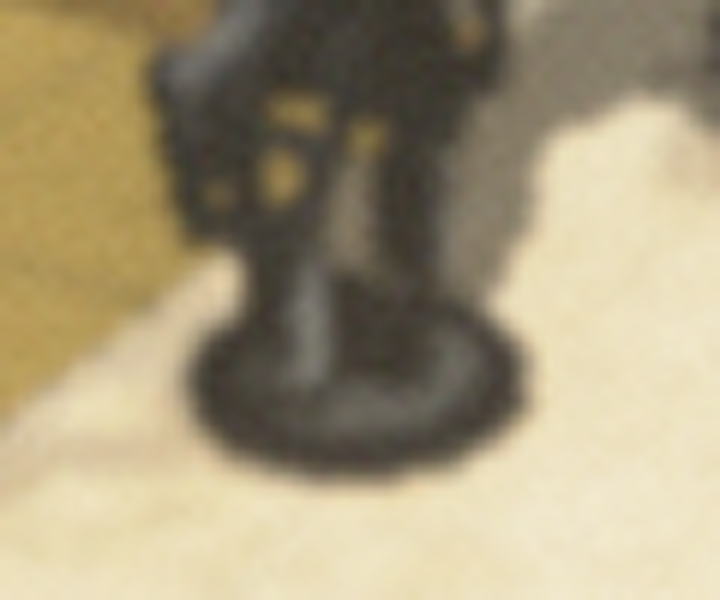

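Both fingers straddle the black lid's bar, and nothing else is in reach. Closing.

Call:
apply_moves(
  targets=[
    [[0.004, 0, 0], [0, 0, 0]],
    [[0, 0, 0], [0, 0, 0]],
    [[0, 0, 0], [0, 0, 0]],
    [[0, 0, 0], [0, 0, 0]],
    [[0, 0, 0], [0, 0, 0]],
    [[0, 0, 0], [0, 0, 0]],
    [[0, 0, 0], [0, 0, 0]],
  ],
  claw=-1,
  force=40,
)

```text
time_s: 25.75
ee_pos: [0.4992, -0.177, 0.0175]
tcp_rot: [-0.006, 0.707, -0.006, -0.707]
force: [-1.6, -0.3, 5.5]
grip_width: 0.0134
```

```bash
python3 - <<'E'
from h import *
smp(2)
E
```

```text
25.85 [ 0.4992 -0.177   0.0175] yaw -90.91 w 0.0128 j [ 0.258  0.71  -0.035  2.191  0.096  0.241 -1.449]
 F [-1.31  0.6   6.68] M [ 0.03   0.127 -0.005] sd 0.019 eff [ 0.012 -0.235 -0.002] sd7 0.0
```

Call:
apply_moves(
  targets=[
    [[-0.01, 0, 0], [0, 0, 0]],
    [[-0.03, 0, 0], [0, 0, 0]],
    [[-0.04, 0, 0], [0, 0, 0]],
    [[-0.04, 0, 0], [0, 0, 0]],
    [[-0.04, 0, 0], [0, 0, 0]],
    [[-0.04, 0, 0], [0, 0, 0]],
    [[-0.04, 0, 0], [0, 0, 0]],
    [[-0.01, 0, 0], [0, 0, 0]],
    [[0, 0, 0], [0, 0, 0]],
  ],
)

```text
time_s: 26.75
ee_pos: [0.4995, -0.1772, 0.2691]
tcp_rot: [-0.005, 0.708, -0.006, -0.706]
force: [0.8, 0.1, -1.3]
grip_width: 0.0131
```

Call:
apply_moves(
  targets=[
    [[0, -0.03, 0.0058], [0, 0, 0]],
    [[0, -0.04, 0.0077], [0, 0, 0]],
    [[0, -0.04, 0.0077], [0, 0, 0]],
    [[0, -0.04, 0.0077], [0, 0, 0]],
    [[0, -0.04, 0.0077], [0, 0, 0]],
    [[0, -0.04, 0.0077], [0, 0, 0]],
    [[0, -0.04, 0.0077], [0, 0, 0]],
    [[0, -0.04, 0.0077], [0, 0, 0]],
    [[0, -0.03, 0.0058], [0, 0, 0]],
    [[0, -0.019, 0.0036], [0, 0, 0]],
    [[0, 0, 0], [0, 0, 0]],
    [[0, 0, 0], [0, 0, 0]],
  ],
)

```text
time_s: 27.95
ee_pos: [0.4349, 0.1825, 0.2657]
tcp_rot: [0.005, -0.706, 0.006, 0.708]
force: [-0.3, 0.6, -0.2]
grip_width: 0.0131
```

```bash
python3 - <<'E'
from h import *
smp(2)
p,d=arm.camera("side");q,d2=arm.camera("top");cv2.imwrite("pics/side6.png",p);np.save("side6.npy",d)
b=cv2.resize(p[160:290,175:305],(400,400),interpolation=cv2.INTER_CUBIC)
a=cv2.resize(q[125:235,170:280],(400,400),interpolation=cv2.INTER_CUBIC)
cv2.imwrite("pics/ab6.png",np.hstack([b,a]))
E
```

```text
28.05 [0.4355 0.1817 0.2662] yaw -90.99 w 0.0133 j [-0.328  0.261 -0.233  2.109  0.085  0.783 -2.202]
 F [ 0.12 -0.01 -0.6 ] M [-0.032 -0.021 -0.005] sd 0.009 eff [-0.027 -0.022 -0.011] sd7 0.0128
```

View pics/ab6.png

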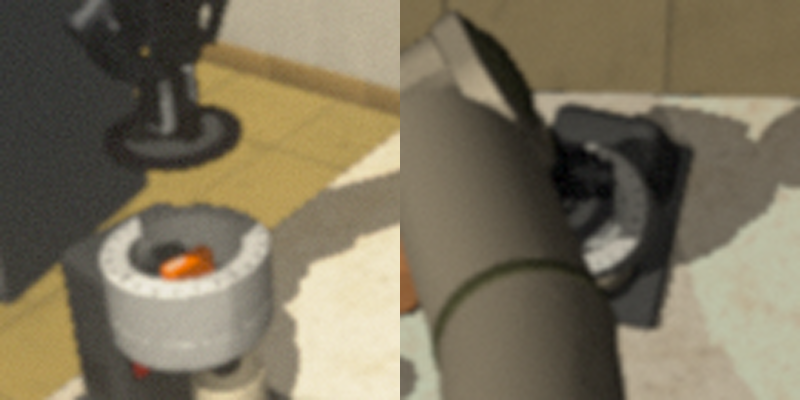

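```bash
python3 - <<'E'
from h import *
from scipy.optimize import least_squares
d=np.load("side6.npy");P=cloud("side",d)
P0=P[(abs(P[...,2]-.2575)<.006)&(np.hypot(P[...,0]-.4355,P[...,1]-.1817)<.06)&(d>0)]
print(len(P0),P0.min(0),P0.max(0),np.median(P0[:,2]))
x,y=P0[:,0],P0[:,1]
for s in(.5,):
    # extents along camera-right direction and per-angle max radius
    R=np.array([-.8628,-.5055]);D=np.array([-.5055,.8628])
    for n,v in(("right",R),("depth",D)):
        a=P0[:,:2]@v; print(n,a.min(),a.max(),(a.min()+a.max())/2, "tcp",np.dot([.4355,.1817],v))
r=least_squares(lambda p:np.maximum(np.hypot(x-p[0],y-p[1])-.0455,0),[.4355,.1817]);print(r.x,r.cost)
# same instrument on the rim, present picture
P1=P[(abs(P[...,2]-.168)<.006)&(np.hypot(P[...,0]-.4355,P[...,1]-.183)<.07)&(d>0)]
a=P1[:,:2]@R;print("rim right",(a.min()+a.max())/2,np.ptp(a)); print("axis",np.dot([.4363,.183],R))
# lid circle fit in image, gradient
g=cv2.cvtColor(cv2.imread("pics/side6.png"),cv2.COLOR_BGR2GRAY)
o=cv2.resize(cv2.imread("pics/side6.png")[180:230,195:265],(700,500),interpolation=cv2.INTER_CUBIC)
t=np.linspace(0,2*np.pi,120)
uv=proj("side",np.c_[.4355+.045*np.cos(t),.1817+.045*np.sin(t),.2567+0*t])
cv2.polylines(o,[((uv-[195,180]+.5)*10).astype(np.int32)],True,(0,255,0),1);cv2.imwrite("pics/lidring.png",o)
E
```

```text
631 [0.38946214 0.13858579 0.25257376] [0.47812617 0.2283979  0.2633256 ] 0.25779183210065515
right -0.5116715369792078 -0.42300023632449046 -0.4673358866518491 tcp -0.46759875
depth -0.10257855145508486 -0.01589879449034435 -0.05923867297271461 tcp -0.06337448999999998
[0.43386716 0.18330373] 1.140698432485244e-07
rim right -0.46827769563816996 0.11334768349980207
axis -0.46894614
```

View pics/lidring.png

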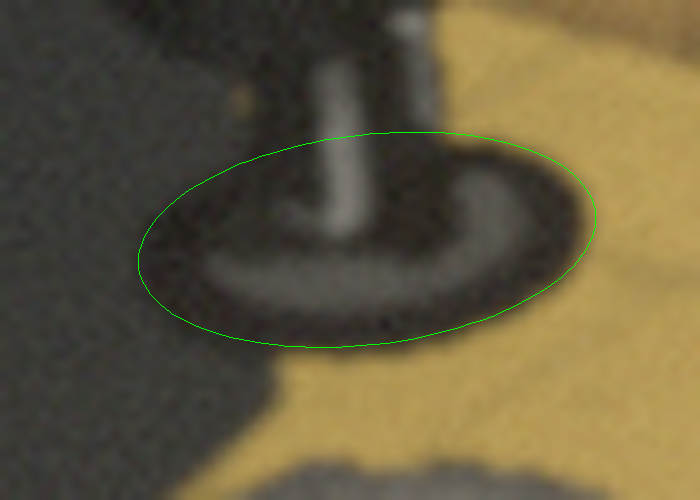

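Call:
apply_moves(
  targets=[
    [[0.02, -0.0015, -0.0007], [0, 0, 0]],
    [[0.025, 0, 0], [0, 0, 0]],
    [[0.015, 0, 0], [0, 0, 0]],
    [[0.008, 0, 0], [0, 0, 0]],
    [[0.004, 0, 0], [0, 0, 0]],
    [[0, 0, 0], [0, 0, 0]],
    [[0, 0, 0], [0, 0, 0]],
  ],
)

```text
time_s: 28.85
ee_pos: [0.4368, 0.1846, 0.1956]
tcp_rot: [-0.006, 0.707, -0.006, -0.707]
force: [-0.2, -0.0, 0.1]
grip_width: 0.0132
```

```bash
python3 - <<'E'
from h import *
smp(2)
p,d=arm.camera("side")
cv2.imwrite("pics/s7.png",cv2.resize(p[200:270,190:280],(720,560),interpolation=cv2.INTER_CUBIC))
E
```

```text
28.95 [0.4367 0.1847 0.1957] yaw -90.92 w 0.0129 j [-0.356  0.362 -0.215  2.188  0.134  0.602 -2.255]
 F [ 0.78 -0.22 -0.21] M [ 0.012 -0.001  0.02 ] sd 0.006 eff [0.01  0.002 0.002] sd7 0.0007
```

View pics/s7.png

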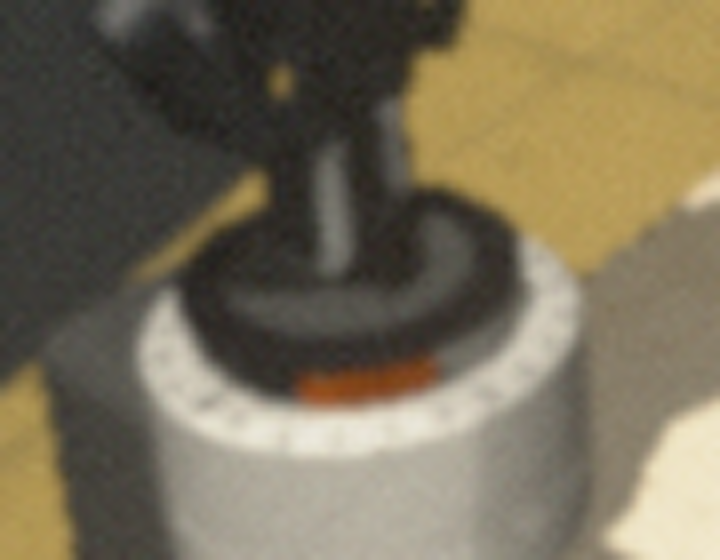

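Call:
apply_moves(
  targets=[
    [[0.002, 0.0013, 0.0004], [0, 0, 0]],
    [[0.002, 0, 0], [0, 0, 0]],
    [[0.002, 0, 0], [0, 0, 0]],
    [[0.002, 0, 0], [0, 0, 0]],
    [[0.0015, 0, 0], [0, 0, 0]],
    [[0, 0, 0], [0, 0, 0]],
  ],
)

```text
time_s: 29.6
ee_pos: [0.4359, 0.1833, 0.1853]
tcp_rot: [0.006, -0.707, 0.006, 0.707]
force: [-0.1, 0.9, -0.8]
grip_width: 0.0129
```

```bash
python3 - <<'E'
from h import *
smp(3)
E
```

```text
29.75 [0.436  0.1833 0.1855] yaw -90.91 w 0.0128 j [-0.359  0.377 -0.211  2.2    0.142  0.576 -2.26 ]
 F [-0.42  0.67 -0.59] M [ 0.005 -0.015  0.003] sd 0.043 eff [ 0.012 -0.009 -0.004] sd7 0.0033
```

Call:
apply_moves(
  targets=[
    [[0.001, 0, 0], [0, 0, 0]],
    [[0.001, 0, 0], [0, 0, 0]],
    [[0.001, 0, 0], [0, 0, 0]],
    [[0.0005, 0, 0], [0, 0, 0]],
    [[0, 0, 0], [0, 0, 0]],
  ],
)

```text
time_s: 30.25
ee_pos: [0.4359, 0.1833, 0.182]
tcp_rot: [0.006, -0.707, 0.006, 0.707]
force: [0.1, 0.7, -1.0]
grip_width: 0.0131
```

```bash
python3 - <<'E'
from h import *
smp(3)
E
```

```text
30.4 [0.436  0.1833 0.1821] yaw -90.91 w 0.0129 j [-0.36   0.383 -0.209  2.204  0.144  0.567 -2.263]
 F [ 0.18  0.22 -0.38] M [ 0.003 -0.008 -0.003] sd 0.012 eff [ 0.01  -0.002 -0.002] sd7 0.0012
```

Call:
apply_moves(
  targets=[
    [[0.0006, 0, 0], [0, 0, 0]],
    [[0.0005, 0, 0], [0, 0, 0]],
    [[0, 0, 0], [0, 0, 0]],
    [[0, 0, 0], [0, 0, 0]],
  ],
)

```text
time_s: 30.8
ee_pos: [0.436, 0.1833, 0.1814]
tcp_rot: [-0.006, 0.707, -0.006, -0.707]
force: [-1.7, -1.5, 7.6]
grip_width: 0.0131
```

```bash
python3 - <<'E'
from h import *
smp(3)
E
```

```text
30.95 [0.436  0.1833 0.1814] yaw -90.92 w 0.0128 j [-0.361  0.384 -0.208  2.205  0.145  0.565 -2.264]
 F [-1.38 -0.61  7.45] M [-0.193  0.385 -0.015] sd 0.028 eff [ 0.075 -0.611  0.   ] sd7 0.0001
```

The lid touched down at TCP z = 0.1814; I expected 0.1815. Releasing and lifting away.

Call:
apply_moves(
  targets=[
    [[-0.0008, 0, 0], [0, 0, 0]],
    [[0, 0, 0], [0, 0, 0]],
    [[0, 0, 0], [0, 0, 0]],
    [[0, 0, 0], [0, 0, 0]],
    [[0, 0, 0], [0, 0, 0]],
    [[0, 0, 0], [0, 0, 0]],
  ],
  claw=0.1,
)

```text
time_s: 31.55
ee_pos: [0.436, 0.1833, 0.1817]
tcp_rot: [0.006, -0.707, 0.006, 0.707]
force: [0.7, 0.2, -0.5]
grip_width: 0.0468
```

Call:
apply_moves(
  targets=[
    [[-0.01, 0, 0], [0, 0, 0]],
    [[-0.02, 0, 0], [0, 0, 0]],
    [[-0.03, 0, 0], [0, 0, 0]],
    [[-0.03, 0, 0], [0, 0, 0]],
    [[-0.03, 0, 0], [0, 0, 0]],
    [[0, 0.04, -0.01], [0, 0, 0]],
    [[0, 0.04, -0.01], [0, 0, 0]],
    [[0, 0.04, -0.01], [0, 0, 0]],
    [[0, 0.04, -0.01], [0, 0, 0]],
    [[0, 0.03, -0.01], [0, 0, 0]],
    [[0, 0, 0], [0, 0, 0]],
  ],
)

```text
time_s: 32.65
ee_pos: [0.4836, -0.0118, 0.3024]
tcp_rot: [-0.007, 0.707, -0.008, -0.707]
force: [0.6, 0.5, 0.6]
grip_width: 0.0469
```

```bash
python3 - <<'E'
from h import *
smp(1)
p,d=arm.camera("side");q,d2=arm.camera("top")
cv2.imwrite("pics/ab8.png",np.hstack([cv2.resize(p[190:330,180:320],(400,400),interpolation=cv2.INTER_CUBIC),cv2.resize(q[125:235,170:280],(400,400),interpolation=cv2.INTER_CUBIC)]))
cv2.imwrite("pics/top8.png",q)
P=cloud("side",d)
F=P[(np.hypot(P[...,0]-.436,P[...,1]-.183)<.044)&(P[...,2]>.16)]
h=F[F[:,2]<.182];print("flange z",np.median(h[:,2]),"(expect .174) rim",end=" ")
r=np.hypot(P[...,0]-.4345,P[...,1]-.185);R=P[(r>.049)&(r<.056)&(abs(P[...,2]-.17)<.01)];print(np.median(R[:,2]))
A=np.c_[h[:,:2]-h[:,:2].mean(0),np.ones(len(h))];print("flange tilt",np.linalg.lstsq(A,h[:,2],rcond=None)[0])
A=np.c_[R[:,:2]-R[:,:2].mean(0),np.ones(len(R))];print("rim tilt",np.linalg.lstsq(A,R[:,2],rcond=None)[0])
E
```

```text
32.7 [ 0.4831 -0.0094  0.3023] yaw -91.14 w 0.0469 j [ 0.008  0.226 -0.13   2.046  0.038  0.872 -1.734]
 F [-0.27  0.23 -0.85] M [0.047 0.035 0.026] sd 0.0 eff [ 0.241 -0.02   0.374] sd7 0.0
flange z 0.1731345457990689 (expect .174) rim 0.16846991038643483
flange tilt [-0.00200115  0.00147566  0.17346025]
rim tilt [ 0.02328874 -0.02547091  0.16747839]
```

View pics/ab8.png

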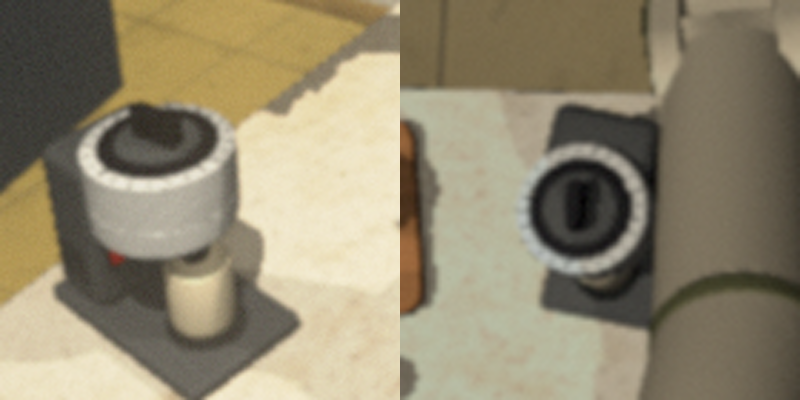

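The lid sits centred and level at (155,145) left and (583,205) right in the picture. The cup is undisturbed at (205,300) left. Handing in.

```bash
python3 -c "
from station import arm
print(arm.job_done())"
```

```text
the job is handed in; nothing more can be done
None
```

The grind setting is a quarter turn off the zero, and the black lid is back on the throat. I handed the job in at about 33 s; no verdict was reported.

- **Zero:** I gripped the orange knob and turned it clockwise in 3° steps. The joint-7 torque stayed flat at about 0.09 N m. It then rose at 1 N m per rad, which puts the meeting point at yaw ≈ −93.2°, about 67° from the start. The last step went about 4° past it, roughly 0.07 N m above the drag against the 0.4 N m limit.
- **Back-off:** I turned the knob anticlockwise to yaw −3.28°, which is 89.9° from the estimated meeting point. I'd put the zero at good to about ±1°.
- **Lid:** It went into the throat with almost no side force and touched down at TCP z = 0.1814 m, against 0.1815 m expected. The peak downward force was about 7.5 N.
- **Last checks:**
  - The lid is centred and level, with under 0.2° of tilt.
  - Side-camera depth puts the flange top 4.7 mm above the rim, against 4.0 mm nominal. That gap is within the depth error, and the touchdown height says it is fully home.
  - The cup looks undisturbed in the last crops. I did not re-check the honey jar and sugar tin in a closing picture, but the arm never came near them at low height.

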